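# Tuck the tongue of a document case under its strap

## Task

Shut the document case: push its standing tongue over until it lies flat on the lid, keep it pressed down and push it along so that its free end goes well beneath the metal strap, then take the hand away so that the tongue stays tucked by itself. Do it by pushing with the fingertips only: do not pinch the tongue, do not lift or drag the case from its place, and leave the eraser on the lid and the other things round the case as they are.

Things in the scene. Friction and masses are not known exactly. Their poses are not given: they have to be found in the camera images.
- case: Flat grey document case lying loose on the desk, 0.95 kg, 200 (its x) x 150 (its y) x 34 mm. Origin: centre of its underside. z up; its own +x is the direction in which the tongue folds over and slides (level, roughly to the robot's left, turned up to 0.4 rad). The lid's top is 34 mm above the desk. On the lid: the tongue's hinge line at x = -72 mm (tongue fully back) and the strap at x = +26 to +44 mm.
- lip_mouth (a point): Middle of the lower edge of the strap on the side that faces the hinge, 7.5 mm above the lid, 41.5 mm above the desk; axes as the case's. The strap is an aluminium bar across the lid (18 mm along x, 104 mm along y, 5 mm thick, its top 12.5 mm above the lid) on two feet, which leave an opening 86 mm wide and 7.5 mm high. It is solid and stops the tongue: a tongue that is pushed forward before it is down lands on top of it.
- tongue_hinge (a point): Point on the tongue's hinge axis, in the middle of its width, 3 mm above the lid. It moves forward with the runner. Axes as the tongue's: x from the hinge to the free end, y as the case's y, z out of the outer face.
- tongue_push (a point): Point in the middle of the outer face of the tongue, 45 mm from the hinge axis, just on the hinge side of the thumb ridge: the place to push. z points out of the outer face (up when the tongue is flat; away from the strap when it stands).
- tongue_tip (a point): Middle of the free end of the tongue, 90 mm from the hinge axis, at half its thickness.
- tongue (a joint): Hinge of the tongue: 0 = flat on the lid, pointing to the strap (end stop); 1.57 = standing upright; it starts between 1.3 and 1.8. A weak spring (0.03 Nm/rad, at rest at 1.55) lifts it again if it is let go untucked; about 1 N at the push point holds it flat.
- runner (a joint): How far the hinge has slid along the case's +x in its two tracks: 0 = fully back, 0.026 = fully forward (end stop). It moves stiffly (friction 1 N) and stays where it is left. With the tongue flat and the runner at 0 the tongue's end stands 10 mm short of the strap's mouth; at 0.026 it is 16 mm under the strap.
- tongue_cover: The light grey outer shell of the tongue: a plate 3 mm thick, 78 mm wide, narrowing to 66 mm over the last 24 mm, 90 mm from hinge axis to free end. Across its outer face, 58.5 to 63.5 mm from the hinge axis, runs a thumb ridge 60 mm wide and 5.5 mm high, behind which a fingertip can push the tongue forward. Origin on the hinge axis, axes as tongue_hinge.
- tongue_lining: The thin dark fabric lining (78 x 58 x 1 mm) on the inner face of the tongue, 5 mm in from the plate's free end. Fingers that press on the lining and on the cover at once are pinching the tongue. Origin and axes as tongue_cover.
- eraser: Eraser in a card sleeve, 23 x 58 x 13 mm, lying loose on the lid beyond the strap. Origin: centre of its underside. Bystander.
- highlighter: Highlighter, 18 x 112 x 15 mm, lying on the desk beside the strap end of the case. Origin: centre of its underside. Bystander.
- glue_stick: Glue stick standing upright, 26 mm diameter, 94 mm high, on the desk beyond the highlighter. Origin: centre of its underside, z up. Bystander.
- binder_clip: Black fold-back clip, 26 x 40 x 44 mm, standing on the desk beyond the hinge end of the case. Origin: centre of its underside. Bystander.
There are look-alikes about, which are no part of the job. Of the things that look like the case, the largest one is meant.

How it is judged:
By the outcome, as a careful person would: the job done as asked, in the order asked, and still so for the second after the job is handed in, with the robot touching nothing.
It also fails if it takes over 38 s, if anything falls off the work surface, if the arm or the gripper's body presses on something with over 40 N, if the wrist force passes 120 N, or if a joint passes its speed limit or range.

## Robot

A 6-joint arm with a two-finger parallel gripper is mounted at the origin on the work surface; the furniture and walls round the work are solid. World frame = base frame: x ahead of the robot, y to its left, z up, the work surface at z = 0. Lengths are in m, angles in rad, forces in N, time in s.
With the tool pointing down it reaches from about 0.425 to 0.95 m from the base axis. Payload 3.5 kg.
Tool frame: the origin (TCP) lies midway between the tips of the shut fingers; the grasp point (between the pads) lies 19 mm behind it; z points along the fingers, y is the line along which they close (so a half turn about z gives the same grasp; the last joint's range is limited). The gripper opens to 85 mm and grips with 20 to 120 N. Pads are 22 mm wide; open, the fingers measure 114 mm over their backs; the gripper's body (76 mm by 85 mm) begins 54 mm behind the grasp point. The pads swing forward as they close: fully open they stand 13 mm farther back than shut.
Start: joints at [-1.272, 0.286, 1.577, -0, 1.279, -0.15], TCP at [0.293, -0.608, 0.231] pointing down, gripper open.
Joint ranges: [-2.77, 2.77], [-0.9, 2.22], [0.21, 2.48], [-1.53, 4.67], [0.24, 2.81], [-2.84, 2.84]. Speed limits (rad/s): [2.79, 2.79, 3.14, 3.14, 3.14, 3.14].

## Interface

Orientations are given as a 3x3 rotation matrix whose columns are the frame's x, y, z axes.
In Python, from workcell import robot gives the robot as it stands. The module is installed in compiled form; this text tells all that it offers.
- The arm moves only by the tool jog_arm, never from a script. Its argument "rows" is a list of rows, each a list of 3 entries, a list of its own where there are three numbers: the finger opening in cm, from 0 to 8.54, then the shift along the tool's x, y, z in cm, then the turn about the tool's z in degrees. A call has 1 to 12 rows; each row is the pose to reach, as a shift and turn from the pose commanded when the call began, along the tool's axes at that moment; what a row does not reach only later rows make up. A row lasts 1/12 s, in which the tool goes at most 41.7 mm and 7.16 degrees, less where a joint would pass 70% of its speed; a pose out of reach is approached as far as the arm can. A call with a gripper value outside its range is refused whole. The fingers move at their own pace and stop on an object; "newtons" is the grip in N (left out, the last holds). Time passes only in rows, so rows that repeat a pose let the fingers close. It gives the time, the measured TCP pose, the force, the opening and the grip force at its end, in the units of the state.
- robot.sense(): the state, without advancing time (a new reading comes with each control period).
- robot.camera(name): name is "scene" or "top" or "wrist"; returns a dict with "image" (420x560x3 uint8, red, green, blue), "range_z" (420x560 float32, m along the optical axis (not along the pixel's ray), 0 where there is no reading), "intrinsics" (3x3 intrinsics, pixels), "R" (3x3) and "t" (3): a world point X has camera coordinates R X + t. Camera axes: x right, y down, z forward; pixel columns grow to the right and rows downward; lengths in m; the calibration is good to about 2 mm. A picture is of the moment at which its call begins.
- robot.job_done(): hands the job in; it is judged then, once.
Trained networks look in the newest picture that a camera, given by its name, has taken for a name from the list of things; names that differ only in an ending like _2 or _b are one class to them, and where a whole thing is asked for, a point or a joint stands for the part that bears it (a point fixed in the world has none). Each returns a list of dicts, best first, with "p" (0 to 1); they miss things now and then, are a little off and sometimes report something else, mostly with a low value. They report only what shows in the picture. A call takes as long as a camera call. They do not tell look-alikes from the thing itself.
- robot.recognise(label, camera): "point" ([x, y, z] in m, in the coordinates of the camera as it stood for that picture, good to about 4 mm: the middle of the surface that is visible of it).
- robot.mark_of(label, camera): "point" ([x, y, z] in m, in the coordinates of the camera as it stood for that picture, good to about 4 mm: a listed point, or the origin of a listed thing).
The state is a dict: "clock": time; "qpos": joint angles; "joint_velocities": joint speeds; "joint_torque": joint torques, N m; "tcp_pos": TCP position; "tcp_rot": TCP orientation; "force": force on the tool from outside, world axes, zero at the start; "ft_torque": the same for the moment, N m; "finger_gap": finger opening in m; "finger_force": force on a finger pad.
Only numpy, scipy, OpenCV 4.12 (cv2) and the standard library are available. Lean on these libraries where they do the work, as an engineer would, in place of code of your own. Each camera call takes 0.05 s, during which the arm holds its last target. There are 200 camera calls.

## Working session

There is one attempt and no reset: what is moved stays moved. The work goes in short steps, Python scripts to look and compute and a tool call to move; the robot and the scene stay as the last step left them, time stands still between calls to the robot, and variables do not carry over. Pictures are saved under pics/ and viewed, at most 10 in all, crops included, and the job is handed in when it is done.

Besides the shell and the picture viewer there is one more tool, called after "Request:" as name([rows], argument=value, ...), one row to a line, values as JSON. jog_arm: Moves the arm, as the interface text tells. Its arguments: {"type":"object","properties":{"rows":{"type":"array"},"newtons":{"type":"number"}},"required":["rows"]}

```bash
mkdir -p pics; cat > h.py <<'E'
import numpy as np, cv2
from workcell import robot
def shot(cam,fn=None):
    c=robot.camera(cam)
    if fn: cv2.imwrite('pics/'+fn,c['image'][:,:,::-1])
    return c
def w(c,p): return c['R'].T@(np.asarray(p)-c['t'])
def pix(c,p):
    q=c['intrinsics']@np.asarray(p); return (q[:2]/q[2]).round()
def cloud(c):
    K=c['intrinsics'];z=c['range_z'];v,u=np.mgrid[:z.shape[0],:z.shape[1]]
    P=np.stack([(u-K[0,2])/K[0,0]*z,(v-K[1,2])/K[1,1]*z,z],-1)
    return (P-c['t'])@c['R']
E
python3 - <<'E'
from h import *
for cam in ['scene','top']:
    c=shot(cam,cam+'1.png')
    print(cam,c['t'].round(3))
    for f,ls in [('recognise',['case','tongue_cover']),('mark_of',['case','lip_mouth','tongue_hinge','tongue_push','tongue_tip','eraser','highlighter','glue_stick','binder_clip'])]:
        for l in ls:
            for d in getattr(robot,f)(l,cam): print(f[:4],l,round(d['p'],2),w(c,d['point']).round(3),pix(c,d['point']))
s=robot.sense();print(s['tcp_rot'].round(3),s['tcp_pos'],s['clock'])
E
```

```text
scene [-0.264  0.271  0.79 ]
reco case 0.84 [ 0.469 -0.008  0.036] [274. 217.]
reco case 0.71 [ 0.275 -0.173  0.026] [292. 287.]
reco case 0.66 [ 0.475 -0.345  0.026] [395. 260.]
reco tongue_cover 0.63 [ 0.505 -0.322  0.027] [390. 249.]
reco tongue_cover 0.59 [ 0.499 -0.052  0.089] [294. 200.]
reco tongue_cover 0.58 [ 0.32  -0.169  0.025] [300. 274.]
mark case 0.82 [ 0.298 -0.165  0.003] [294. 286.]
mark case 0.6 [ 0.492 -0.337  0.003] [392. 262.]
mark case 0.57 [ 0.5   -0.053  0.039] [294. 215.]
mark lip_mouth 0.91 [ 0.28  -0.162  0.032] [289. 282.]
mark lip_mouth 0.79 [0.49  0.046 0.039] [262. 207.]
mark lip_mouth 0.56 [ 0.475 -0.35   0.032] [397. 259.]
mark tongue_hinge 0.92 [ 0.503 -0.054  0.039] [295. 215.]
mark tongue_hinge 0.74 [ 0.353 -0.179  0.028] [311. 266.]
mark tongue_push 0.88 [ 0.318 -0.168  0.029] [299. 273.]
mark tongue_push 0.61 [ 0.505 -0.049  0.085] [294. 200.]
mark tongue_push 0.61 [ 0.506 -0.322  0.025] [390. 250.]
mark tongue_push 0.55 [ 0.491  0.21  -0.001] [218. 203.]
mark tongue_tip 0.94 [ 0.283 -0.161  0.026] [290. 282.]
mark tongue_tip 0.79 [ 0.483 -0.345 
[... 1086 characters left out ...]
.44 [ 0.504 -0.05   0.036] [288. 192.]
mark tongue_push 0.72 [ 0.506 -0.323  0.03 ] [421. 191.]
mark tongue_push 0.68 [ 0.319 -0.171  0.026] [349. 283.]
mark tongue_push 0.6 [ 0.502 -0.049  0.081] [288. 189.]
mark tongue_tip 0.74 [ 0.504 -0.043  0.126] [286. 185.]
mark tongue_tip 0.68 [ 0.484 -0.346  0.027] [432. 202.]
mark eraser 0.88 [0.485 0.086 0.031] [221. 202.]
mark eraser 0.35 [ 0.501 -0.048  0.034] [287. 193.]
mark highlighter 0.73 [0.483 0.149 0.   ] [192. 204.]
mark glue_stick 0.75 [0.493 0.211 0.001] [162. 200.]
mark binder_clip 0.45 [ 0.566 -0.177 -0.001] [347. 165.]
[[ 0.901  0.434  0.   ]
 [ 0.434 -0.901  0.   ]
 [ 0.     0.    -1.   ]] [ 0.29291073 -0.60812313  0.23132061] 1.2
```

View image.

```bash
python3 - <<'E'
from h import *
a=cv2.imread('pics/scene1.png');cv2.imwrite('pics/sc.png',cv2.resize(a[130:340,180:460],(800,600)))
a=cv2.imread('pics/top1.png');cv2.imwrite('pics/tc.png',cv2.resize(a[120:330,180:460],(800,600),interpolation=cv2.INTER_CUBIC))
c=shot('top');P=cloud(c)
# lid points
m=(abs(P[...,2]-.034)<.004)&(P[...,1]>-.1)&(P[...,1]<.14)&(P[...,0]>.38)&(P[...,0]<.6)
r=cv2.minAreaRect(P[m][:,:2].astype(np.float32)*1000);print('lid',r)
m=(P[...,2]>.06)&(P[...,1]>-.1)&(P[...,1]<.02)&(P[...,0]>.4)&(P[...,0]<.6)
q=P[m];print('tongue',len(q),q.min(0),q.max(0),q[q[:,2]>.1].mean(0))
c=shot('scene');P=cloud(c)
m=(P[...,2]>.055)&(P[...,1]>-.12)&(P[...,1]<.02)&(P[...,0]>.4)&(P[...,0]<.6)
q=P[m]
for z in (.06,.08,.1,.12):
  k=q[abs(q[:,2]-z)<.006]; print(z,len(k),k.mean(0).round(4),k.min(0).round(3),k.max(0).round(3))
E
```

```text
lid ((492.6976013183594, 16.8704833984375), (149.75430297851562, 199.39015197753906), 8.849933624267578)
tongue 187 [ 0.46417391 -0.05774366  0.06799601] [ 0.54085655 -0.03849069  0.129199  ] [ 0.50288794 -0.04655485  0.11467294]
0.06 40 [ 0.501  -0.0516  0.0604] [ 0.465 -0.058  0.056] [ 0.541 -0.045  0.065]
0.08 44 [ 0.4982 -0.0506  0.0803] [ 0.463 -0.057  0.074] [ 0.537 -0.044  0.086]
0.1 66 [ 0.4991 -0.0512  0.1003] [ 0.465 -0.058  0.095] [ 0.538 -0.043  0.105]
0.12 42 [ 0.4984 -0.0476  0.1205] [ 0.468 -0.053  0.115] [ 0.536 -0.041  0.126]
```

View pics/sc.png

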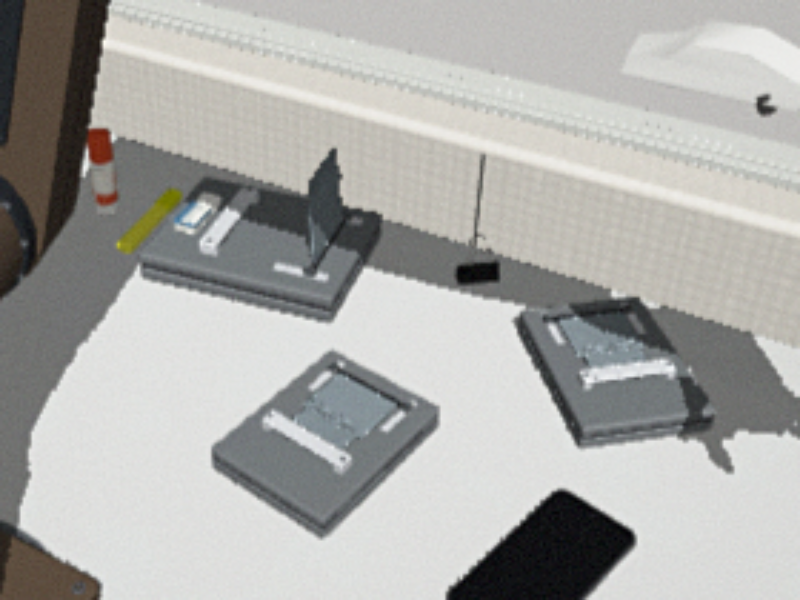

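View pics/tc.png

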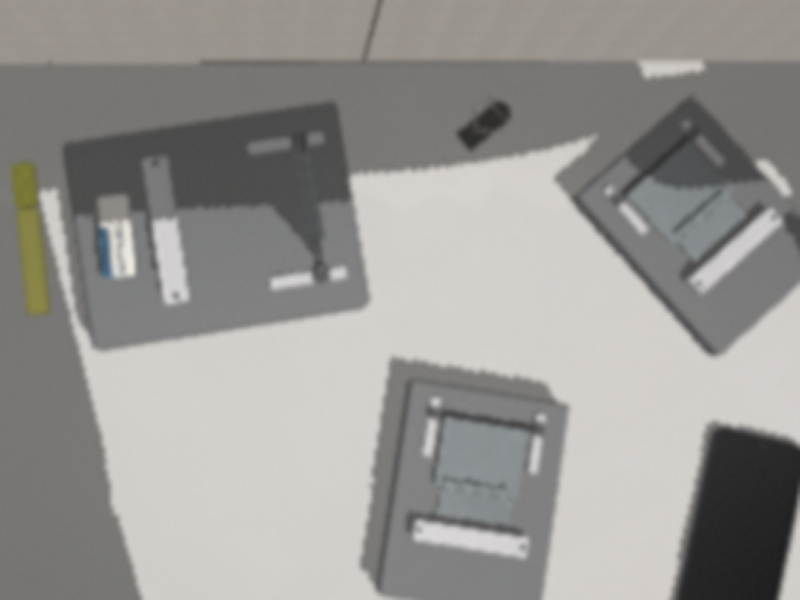

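The scene crop shows the real case at image pixel (274,217), with its tongue standing at about (294,200). The two smaller look-alikes at (292,287) and (395,260) already have their tongues tucked. Depth gives the chosen case's lid as 199 x 150 mm, so it is the largest and the right one. The eraser, highlighter, glue stick and clip are around it as described.

```bash
cat >> h.py <<'E'
a=np.radians(8.85); O=np.array([.4927,.0169,0]); cx=np.array([-np.sin(a),np.cos(a),0]); cy=np.array([-np.cos(a),-np.sin(a),0])
H=O-.072*cx+np.array([0,0,.037])
def tgt(X,Z): return H+cx*X+np.array([0,0,Z])
def st():
    s=robot.sense(); R=s['tcp_rot']; d=s['tcp_pos']-H
    print('t',round(s['clock'],2),'X,Y,Z mm',(1000*np.array([d@cx,d@cy,d[2]])).round(1),'F case',np.array([s['force']@cx,s['force']@cy,s['force'][2]]).round(1),'toolx err deg',np.degrees(np.arctan2(cx@R[:,1],cx@R[:,0])).round(2),'gap',round(s['finger_gap'],4))
    return s
E
python3 - <<'E'
from h import *
s=st();R=s['tcp_rot']
print('H',H,'shift cm',(R.T@(tgt(-.045,.16)-s['tcp_pos'])*100).round(1))
for cam in('scene','top'):
    P=cloud(shot(cam)).reshape(-1,3)
    m=(P[:,2]>.1)&(P[:,0]>.1)&(P[:,0]<.8)&(abs(P[:,1])<.6)
    h,xe,ye=np.histogram2d(P[m][:,0],P[m][:,1],bins=[7,12],range=[[.1,.8],[-.6,.6]])
    zm=np.zeros(h.shape)
    for p in P[m]:
        i,j=int((p[0]-.1)*10),int((p[1]+.6)*10); 
        if i<7 and j<12: zm[i,j]=max(zm[i,j],p[2])
    print(cam);print(zm.round(2))
E
```

```text
t 1.3 X,Y,Z mm [-514.8  293.6  194.3] F case [-0.9 -0.4  0.2] toolx err deg -73.14 gap 0.0852
H [ 0.50377707 -0.0542428   0.037     ] shift cm [ 41.7 -36.4   3.4]
scene
[[0.   0.6  0.62 0.62 0.62 0.6  0.6  0.   0.   0.   0.   0.  ]
 [0.56 0.6  0.62 0.   0.58 0.58 0.26 0.   0.   0.   0.   0.  ]
 [0.   0.   0.   0.   0.   0.   0.   0.   0.   0.   0.   0.  ]
 [0.13 0.   0.   0.   0.   0.13 0.   0.   0.   0.   0.   0.  ]
 [0.13 0.   0.   0.   0.   0.13 0.   0.   0.   0.   0.   0.  ]
 [0.   0.   0.   0.   0.   0.   0.   0.   0.   0.   0.   0.  ]
 [0.   0.   0.   0.   0.   0.37 0.39 0.4  0.4  0.4  0.   0.  ]]
top
[[0.   0.   0.   0.   0.   0.   0.51 0.32 0.   0.   0.   0.  ]
 [0.   0.   0.   0.64 0.69 0.72 0.65 0.34 0.   0.   0.   0.  ]
 [0.   0.   0.   0.   0.   1.06 0.   0.   0.   0.   0.   0.  ]
 [0.12 0.   0.   0.   0.   0.13 0.   0.   0.   0.   0.   0.  ]
 [0.13 0.   0.   0.   0.   0.13 0.   0.   0.   0.   0.   0.  ]
 [0.   0.   0.   0.   0.   0.   0.   0.   0.   0.   0.   0.  ]
 [0.   0.   0.   0.   0.   0.   0.   0.   0.   0.   0.   0.  ]]
```

View pics/scene1.png

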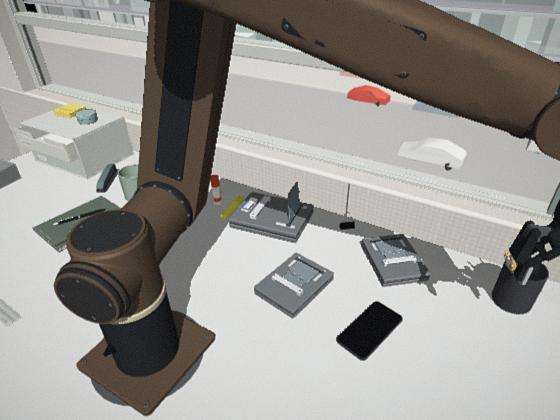

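View pics/top1.png

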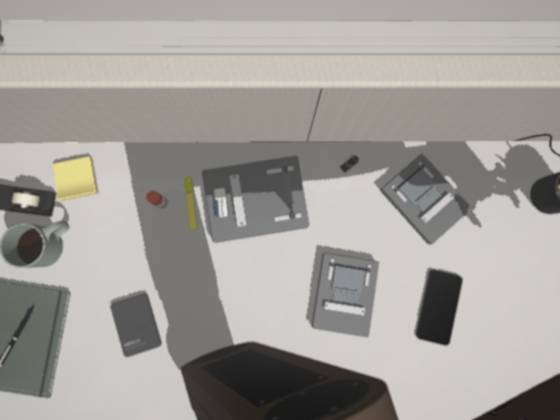

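Both views confirm that the brown structure is the robot's own arm. A pen holder stands at top-view pixel (550,192), and the low wall lies beyond the case. The path to the hinge side is clear.

Request:
jog_arm([
  [0, [41.7, -36.4, 3.4], -73.1],
  [0, [41.7, -36.4, 3.4], -73.1],
  [0, [41.7, -36.4, 3.4], -73.1],
  [0, [41.7, -36.4, 3.4], -73.1],
  [0, [41.7, -36.4, 3.4], -73.1],
  [0, [41.7, -36.4, 3.4], -73.1],
  [0, [41.7, -36.4, 3.4], -73.1],
  [0, [41.7, -36.4, 3.4], -73.1],
  [0, [41.7, -36.4, 3.4], -73.1],
  [0, [41.7, -36.4, 3.4], -73.1],
  [0, [41.7, -36.4, 3.4], -73.1],
  [0, [41.7, -36.4, 3.4], -73.1],
], newtons=30)

```text
clock: 2.4
tcp_pos: [0.4897, -0.1474, 0.201]
tcp_rot: [[-0.154, 0.988, 0.001], [0.988, 0.154, -0.001], [-0.001, 0.001, -1.0]]
force: [0.4, -0.2, -0.0]
finger_gap: -0.0002
finger_force: 0.0
```

```bash
python3 - <<'E'
from h import *
s=st();R=s['tcp_rot']
print('shift cm',(R.T@(tgt(-.045,.16)-s['tcp_pos'])*100).round(1))
E
```

```text
t 2.4 X,Y,Z mm [-89.9  28.2 164. ] F case [-0.3 -0.4 -0. ] toolx err deg 0.02 gap -0.0002
shift cm [4.5 2.8 0.4]
```

Request:
jog_arm([
  [0, [4.5, 2.8, 0.4], 0],
  [0, [4.5, 2.8, 0.4], 0],
  [0, [4.5, 2.8, 4.0], 0],
  [0, [4.5, 2.8, 8.0], 0],
  [0, [4.5, 2.8, 11.4], 0],
  [0, [4.5, 2.8, 11.4], 0],
  [0, [4.5, 2.8, 11.4], 0],
  [0, [4.5, 2.8, 11.4], 0],
])

```text
clock: 3.07
tcp_pos: [0.5113, -0.1015, 0.0887]
tcp_rot: [[-0.153, 0.988, 0.003], [0.988, 0.153, -0.001], [-0.002, 0.002, -1.0]]
force: [1.2, -0.3, 1.0]
finger_gap: 0.0003
finger_force: 0.0
```

```bash
python3 - <<'E'
from h import *
s=st()
c=shot('scene');a=c['image'][140:290,210:360,::-1];cv2.imwrite('pics/s2.png',cv2.resize(a,(600,600),interpolation=cv2.INTER_CUBIC))
for l in('tongue_tip','tongue_hinge','tongue_push'):
    for d in robot.mark_of(l,'scene'):
        p=w(c,d['point'])-H
        if abs(p@cx)<.1 and abs(p@cy)<.06: print(l,round(d['p'],2),(1000*np.array([p@cx,p@cy,p[2]])).round())
E
```

```text
t 3.07 X,Y,Z mm [-47.8  -0.2  51.7] F case [-0.5 -1.2  1. ] toolx err deg -0.06 gap 0.0003
tongue_tip 0.73 [13. -7. 84.]
tongue_hinge 0.73 [-3. -2.  1.]
tongue_hinge 0.26 [ 75.  -2. -38.]
tongue_push 0.73 [ 4.  0. 47.]
tongue_push 0.5 [-1. -1.  2.]
```

View pics/s2.png

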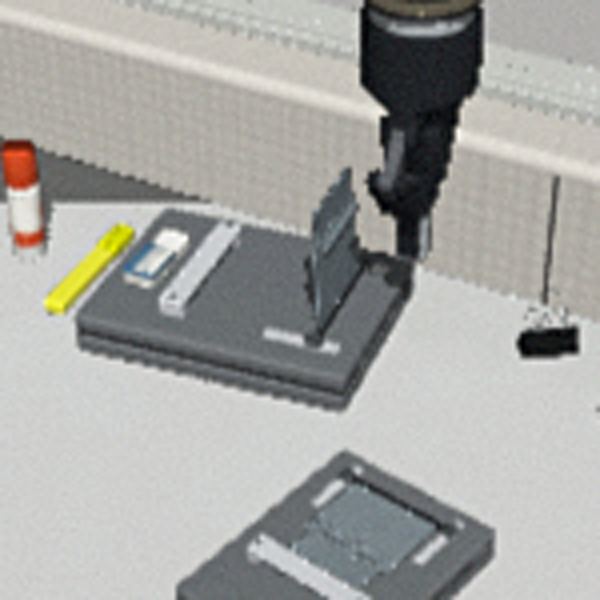

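Request:
jog_arm([
  [0, [2.0, 0, 0.3], 0],
  [0, [3.5, 0, 0.3], 0],
  [0, [4.2, 0, 0.35], 0],
  [0, [4.8, 0, 0.5], 0],
  [0, [5.4, 0, 0.75], 0],
  [0, [5.9, 0, 1.0], 0],
  [0, [6.4, 0, 1.35], 0],
  [0, [6.8, 0, 1.75], 0],
  [0, [7.2, 0, 2.2], 0],
  [0, [7.45, 0, 2.6], 0],
  [0, [7.7, 0, 3.0], 0],
  [0, [7.7, 0, 3.0], 0],
])

```text
clock: 4.27
tcp_pos: [0.4975, -0.024, 0.0555]
tcp_rot: [[-0.153, 0.988, -0.002], [0.988, 0.153, 0.001], [0.001, -0.002, -1.0]]
force: [0.6, 0.1, -0.4]
finger_gap: 0.0002
finger_force: 0.1
```

```bash
python3 - <<'E'
from h import *
s=st()
c=shot('scene');a=c['image'][140:290,210:360,::-1];cv2.imwrite('pics/s3.png',cv2.resize(a,(600,600),interpolation=cv2.INTER_CUBIC))
E
```

```text
t 4.27 X,Y,Z mm [30.9  1.6 18.5] F case [-0.  -0.6 -0.4] toolx err deg -0.02 gap 0.0002
```

View pics/s3.png

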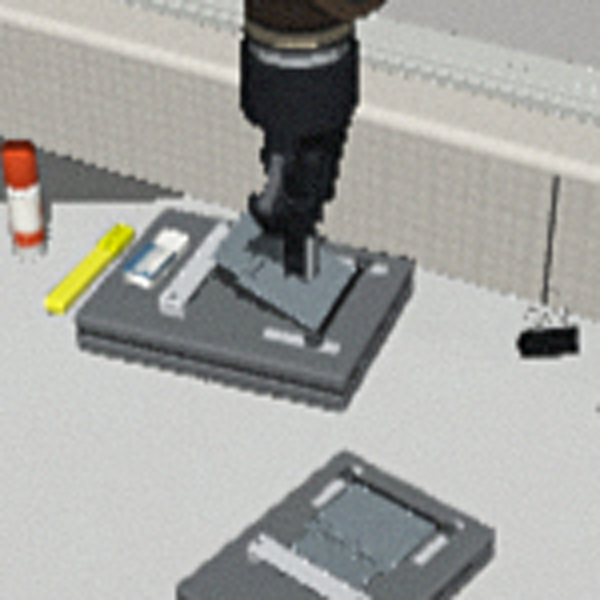

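The picture shows the tongue half folded under the shut fingers, at about crop pixel (290,270). The hinge is still fully back and the case has not moved. Next I press it flat in small steps.

Request:
jog_arm([
  [0, [0.2, 0, 0.6], 0],
  [0, [0.3, 0, 1.1], 0],
  [0, [0.4, 0, 1.5], 0],
  [0, [0.4, 0, 1.6], 0],
  [0, [0.4, 0, 1.7], 0],
  [0, [0.4, 0, 1.7], 0],
  [0, [0.4, 0, 1.7], 0],
])

```text
clock: 4.9
tcp_pos: [0.4974, -0.0205, 0.0396]
tcp_rot: [[-0.153, 0.988, -0.001], [0.988, 0.153, 0.0], [0.0, -0.001, -1.0]]
force: [0.5, -0.8, 0.8]
finger_gap: -0.0
finger_force: 0.3
```

```bash
python3 - <<'E'
from h import *
s=st()
E
```

```text
t 4.9 X,Y,Z mm [34.4  1.1  2.6] F case [-0.8 -0.4  0.8] toolx err deg -0.04 gap -0.0
```

Request:
jog_arm([
  [0, [0, 0, 0.1], 0],
  [0, [0, 0, 0.1], 0],
  [0, [0, 0, 0.15], 0],
  [0, [0, 0, 0.15], 0],
])

```text
clock: 5.23
tcp_pos: [0.4975, -0.0205, 0.0385]
tcp_rot: [[-0.153, 0.988, -0.001], [0.988, 0.153, 0.0], [0.0, -0.001, -1.0]]
force: [-1.3, 0.3, 2.7]
finger_gap: 0.0001
finger_force: 1.7
```

```bash
python3 - <<'E'
from h import *
s=st()
E
```

```text
t 5.23 X,Y,Z mm [34.3  1.   1.5] F case [0.5 1.2 2.7] toolx err deg -0.03 gap 0.0001
```

Request:
jog_arm([
  [0, [0, 0, 0.05], 0],
  [0, [0.2, 0, 0.05], 0],
  [0, [0.4, 0, 0.05], 0],
  [0, [0.6, 0, 0.05], 0],
  [0, [0.8, 0, 0.05], 0],
  [0, [1.0, 0, 0.05], 0],
  [0, [1.2, 0, 0.05], 0],
  [0, [1.4, 0, 0.05], 0],
  [0, [1.6, 0, 0.05], 0],
  [0, [1.8, 0, 0.05], 0],
  [0, [1.8, 0, 0.05], 0],
])

```text
clock: 6.15
tcp_pos: [0.4949, -0.003, 0.0383]
tcp_rot: [[-0.154, 0.988, -0.0], [0.988, 0.154, -0.001], [-0.001, -0.001, -1.0]]
force: [-2.5, -0.1, 6.1]
finger_gap: -0.0001
finger_force: 3.1
```

```bash
python3 - <<'E'
from h import *
s=st()
c=shot('scene');a=c['image'][165:255,215:335,::-1];cv2.imwrite('pics/s4.png',cv2.resize(a,(800,600),interpolation=cv2.INTER_CUBIC))
P=cloud(shot('top'))
m=(abs(P[...,2]-.034)<.004)&(P[...,1]>-.1)&(P[...,1]<.14)&(P[...,0]>.38)&(P[...,0]<.6)
print(cv2.minAreaRect(P[m][:,:2].astype(np.float32)*1000))
E
```

```text
t 6.15 X,Y,Z mm [52.   0.9  1.3] F case [0.3 2.5 6.1] toolx err deg 0.0 gap -0.0001
((492.7153625488281, 16.84052276611328), (149.23394775390625, 199.54611206054688), 8.952127456665039)
```

View pics/s4.png

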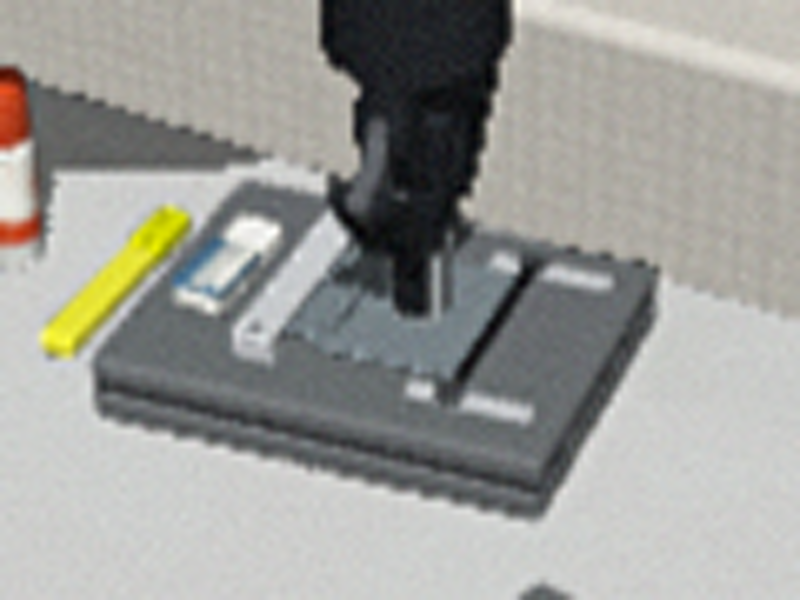

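The tongue lies flat and is moving with the fingertips. Its free end is at the strap, at about crop pixel (300,310), and the case has not moved (lid fit unchanged). I'll go on in small steps.

Request:
jog_arm([
  [0, [0.1, 0, 0], 0],
  [0, [0.2, 0, 0], 0],
  [0, [0.3, 0, 0], 0],
  [0, [0.4, 0, 0], 0],
  [0, [0.5, 0, 0], 0],
  [0, [0.6, 0, 0], 0],
  [0, [0.6, 0, 0], 0],
])

```text
clock: 6.83
tcp_pos: [0.4944, 0.0024, 0.0384]
tcp_rot: [[-0.154, 0.988, 0.001], [0.988, 0.154, -0.002], [-0.002, 0.001, -1.0]]
force: [-2.0, -3.0, 6.3]
finger_gap: -0.0002
finger_force: 2.7
```

```bash
cat >> h.py <<'E'
def chk():
    c=shot('top')
    P=cloud(c)
    m=(abs(P[...,2]-.034)<.004)&(P[...,1]>-.1)&(P[...,1]<.14)&(P[...,0]>.38)&(P[...,0]<.6)
    print(cv2.minAreaRect(P[m][:,:2].astype(np.float32)*1000))
    for cam in('scene','top'):
      if cam=='scene': c=shot(cam)
      for l in('tongue_tip','tongue_hinge','lip_mouth','eraser'):
        for d in robot.mark_of(l,cam):
          p=w(c,d['point'])-H
          if abs(p@cx)<.15 and abs(p@cy)<.06: print(cam,l,round(d['p'],2),(1000*np.array([p@cx,p@cy,p[2]])).round())
E
python3 - <<'E'
from h import *
st();chk()
E
```

```text
t 6.83 X,Y,Z mm [57.5  0.5  1.4] F case [-2.6  2.5  6.3] toolx err deg 0.02 gap -0.0002
((492.7503662109375, 16.887550354003906), (149.27561950683594, 199.1569366455078), 8.762616157531738)
scene tongue_tip 0.53 [118.  -4.  -4.]
scene tongue_hinge 0.95 [23. -3. -1.]
scene lip_mouth 0.73 [101.  -1.   2.]
scene lip_mouth 0.27 [70. -1.  3.]
scene eraser 0.65 [143.   0.  -1.]
```

Request:
jog_arm([
  [0, [0.05, 0, 0], 0],
  [0, [0.1, 0, 0], 0],
  [0, [0.15, 0, 0], 0],
  [0, [0.2, 0, 0], 0],
  [0, [0.25, 0, 0], 0],
  [0, [0.3, 0, 0], 0],
  [0, [0.3, 0, 0], 0],
])

```text
clock: 7.92
tcp_pos: [0.4946, 0.0057, 0.0383]
tcp_rot: [[-0.154, 0.988, 0.003], [0.988, 0.154, -0.001], [-0.002, 0.002, -1.0]]
force: [0.7, -3.5, 5.7]
finger_gap: 0.0001
finger_force: 2.5
```

```bash
python3 - <<'E'
from h import *
st();chk()
E
```

```text
t 7.92 X,Y,Z mm [60.7 -0.1  1.3] F case [-3.6 -0.1  5.7] toolx err deg -0.01 gap 0.0001
((492.82275390625, 16.659072875976562), (149.51434326171875, 199.39146423339844), 8.720072746276855)
scene tongue_tip 0.89 [120.  -5.  -6.]
scene tongue_hinge 0.73 [22. -1.  1.]
scene lip_mouth 0.76 [98. -3.  3.]
scene eraser 0.75 [73. -0.  2.]
scene eraser 0.59 [142.   4.  -4.]
```

Request:
jog_arm([
  [0, [0, 0, -0.5], 0],
  [0, [0, 0, -1.5], 0],
  [0, [0, 0, -4], 0],
  [0, [0, 0, -8], 0],
  [0, [0, 0, -12], 0],
  [0, [-4, 0, -14], 0],
  [0, [-8, 0, -14], 0],
  [0, [-12, 0, -14], 0],
  [0, [-15, 0, -14], 0],
  [0, [-15, 0, -14], 0],
])

```text
clock: 9.25
tcp_pos: [0.517, -0.1462, 0.1784]
tcp_rot: [[-0.149, 0.989, 0.001], [0.989, 0.149, -0.001], [-0.002, 0.001, -1.0]]
force: [-0.7, -0.3, 0.6]
finger_gap: -0.0001
finger_force: 0.0
```

```bash
python3 - <<'E'
from h import *
st();chk()
a=cv2.imread
c=shot('scene');a=c['image'][165:255,215:335,::-1];cv2.imwrite('pics/s5.png',cv2.resize(a,(800,600),interpolation=cv2.INTER_CUBIC))
c=shot('top');a=c['image'][145:250,180:320,::-1];cv2.imwrite('pics/t5.png',cv2.resize(a,(800,600),interpolation=cv2.INTER_CUBIC))
E
```

```text
t 9.25 X,Y,Z mm [-92.9   1.1 141.4] F case [-0.2  0.8  0.6] toolx err deg -0.3 gap -0.0001
((492.58721923828125, 16.94933319091797), (149.88034057617188, 199.2164306640625), 8.753305435180664)
scene tongue_tip 0.67 [117.  -5.  -2.]
scene tongue_hinge 0.83 [19. -2.  2.]
scene lip_mouth 0.77 [97. -1.  2.]
scene eraser 0.45 [141.   3.  -4.]
top tongue_hinge 0.79 [34. 48. 66.]
```

View pics/s5.png

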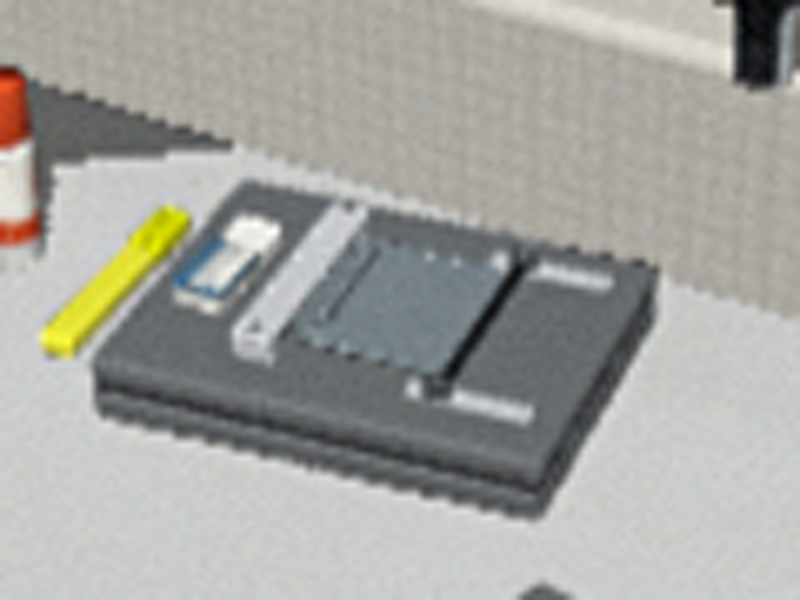

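View pics/t5.png

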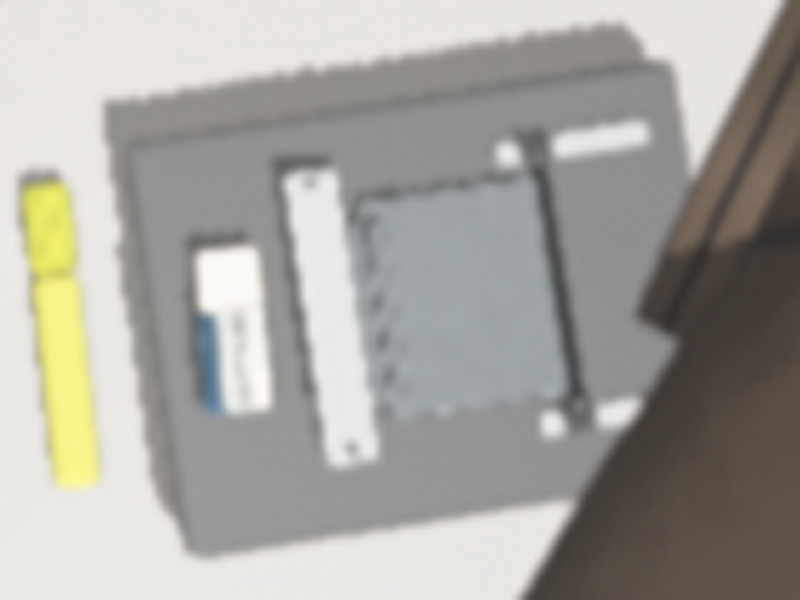

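The pictures show the tongue flat and tucked under the strap, at scene crop (310,300) and top crop (365,300). The hinge is near the front end of its tracks, and the case, eraser and highlighter have not moved. The hand is clear.

```bash
python3 -c "
from workcell import robot
print(robot.job_done())"
```

```text
the job is handed in; nothing more can be done
None
```

The case is shut and the job is handed in: the tongue lies flat and stays tucked under the strap by itself, with its runner about 20–26 mm forward. The case and eraser did not move, and it took about 9.5 s of the 38 s allowed.

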